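# Move the clipped battery pack from the charger to the work lamp

### The arm

A 7-joint arm with a two-finger parallel gripper is mounted at the origin on the work surface. World frame = base frame: x ahead of the robot, y to its left, z up, the work surface at z = 0. Lengths are in m, angles in rad, forces in N, time in s.
With the tool pointing down it reaches from about 0.425 to 0.925 m from the base axis. Payload 6.8 kg.
Tool frame: the origin (TCP) lies at the centre of the arm's flange, where the gripper is bolted on; the fingertips stand 173 mm ahead of it and the grasp point (between the pads) lies 155 mm ahead of it (r.hold_point_z is the distance from the TCP to the grasp point, in m); z points along the fingers, x is the direction in which the jaws open and shut, and the axes are right-handed (so a half turn about z gives the same grasp; the last joint's range is limited). The gripper opens to 85 mm and grips with 20 to 120 N. Pads are 22 mm wide; open, the fingers measure 114 mm over their backs; the gripper's body (76 mm by 85 mm) begins 54 mm behind the grasp point. The pads swing forward as they close: fully open they stand 13 mm farther back than shut.
Start: joints at [1.022, 0.477, 0.022, 1.555, -0.011, 1.109, -0.083], TCP at [0.288, -0.61, 0.405] pointing down, gripper open.
Joint ranges: [-2.96, 2.96], [-0.34, 2.1], [-1.41, 1.46], [0.24, 2.44], [-1.37, 4.51], [0.17, 1.92], [-2.96, 2.96]. Speed limits (rad/s): [2.39, 2.39, 3.14, 3.14, 3.14, 3.14, 3.14].

### API

Orientations are given as a rotation vector (axis times angle).
In Python, from bench import r gives the robot as it stands.
- The arm moves only by the tool apply_moves, never from a script. Its arguments are lists of equal length, an entry for each row: "dp": the shift along the tool's x, y, z scaled (see below), a list of three; "twist": the turn, a rotation vector about the tool's x, y, z scaled (see below), a list of three; "jaw": the closure in counts, from 0 (fully open) to 255 (shut). In form: {"dp": [[x, y, z], ...], "twist": [[rx, ry, rz], ...], "jaw": [jaw, ...]}. A call has 1 to 20 rows; each row shifts and turns the pose as measured when the row begins, along the tool's axes as they then stand; what a row does not reach is not made up. The controller multiplies each number of a shift by 12 cm and each number of a turn by 120 degrees. A row lasts 1/10 s, in which the tool goes at most 50 mm and 8.59 degrees, less where a joint would pass 70% of its speed; a pose out of reach is approached as far as the arm can. A call with a number of a shift or a turn outside -1 to 1 is refused whole. A call with a gripper value outside its range is refused whole. The fingers move at their own pace and stop on an object; "grip_force" is the grip in N (left out, the last holds). Time passes only in rows, so rows that do not move let the fingers close. It gives the time, the measured TCP pose, the force and the opening at its end, in the units of the state.
- r.get_obs(): the state, without advancing time (a new reading comes with each control period).
- r.grab_frame(name): name is "scene" or "top" or "wrist"; returns a dict with "color" (480x640x3 uint8, red, green, blue), "z_map" (480x640 float32, m along the optical axis (not along the pixel's ray), 0 where there is no reading), "intrinsics" (3x3 intrinsics, pixels), "R" (3x3) and "t" (3): a world point X has camera coordinates R X + t; the wrist camera has in their place "hand_eye" (4x4, takes a point from camera to tool coordinates, whose origin is the TCP and whose axes are the tool frame's). Camera axes: x right, y down, z forward; pixel columns grow to the right and rows downward; lengths in m; the calibration is good to about 2 mm. A picture is of the moment at which its call begins: read the wrist's pose just before it.
- r.hand_in(): hands the job in, once; it reports no verdict.
The state is a dict: "clock": time; "joints": joint angles; "qvel": joint speeds; "tau": joint torques, N m; "tcp_pos": TCP position; "orientation": TCP orientation; "contact_force": force on the tool from outside, world axes, zero at the start; "moment": the same for the moment, N m; "grip_width": finger opening in m.
Only numpy, scipy, OpenCV 4.12 (cv2) and the standard library are available. Lean on these libraries where they do the work, as an engineer would, in place of code of your own. Each camera call takes 0.05 s, during which the arm holds its last target.

### The job

Take the battery pack off the charger by squeezing its two side release buttons in and keeping them in while you draw it straight up. Then ease it slowly down, either way round, into the empty battery well of the work lamp until it is fully home, and let go so that both clips spring out and lock it there. Do not force anything - never wrench or ram the pack against the charger or the lamp (stay under about 40 N) - and leave the tape measure, jar, can and screwdriver alone.

Things in the scene. Friction and masses are not known exactly. Their poses are not given: they have to be found in the camera images.
- pack_center (a point): Battery pack: upright dark grey block 46 (x) x 40 (y) x 114 mm (z), about 0.36 kg, lowest 6 mm stepped in 3 mm. This point: its centre, 57 mm above its underside; z up, y through its two ribbed black release buttons (22 mm wide, 26 high, centred 25 mm above this point on the y faces; 52 mm over both, 41 when pressed). Starts clipped in the charger, underside 8 mm above the charger's.
- pack: The same pack; origin at the middle of its underside. Each button is one piece with a tooth lower on that face (18 mm wide, flat top 22.5 mm above the underside) that stands out 5 mm and catches under a lip in a well, with 1.5 mm of up-down play. Pressed fully in, the button stops rigidly (so a firm grip over both carries the pack) and the tooth is flush; only then does the pack slide up.
- clip_a (a joint): How far the button on the pack's +y side is pressed in, m: 0 out (clipped), 0.0055 fully in; spring 3.6 N at first, 8.6 N fully in. In a well's narrow part the tooth is held in at 3 to 5 mm, so it springs right out only when the pack is home.
- clip_b (a joint): The same for the button on the pack's -y side.
- charger: Charger bolted to the bench, dark grey. Origin: in its underside below the middle of its well, z up, +x towards its low ribbed rear block (42 mm high, 34 to 104 mm from the well's axis). Well: 68 mm square outside, mouth 54 mm up, 49 (x) x 42 mm (y) inside, floor 8 mm up. The buttons stand above the mouth; the pack is clear when raised 50 mm.
- lamp: Work lamp bolted to the bench. Origin: in its underside below the axis of its grey battery well, z up; the pack's y goes along its y. Well: 68 mm square outside, mouth 60 mm up, flared over the top 6 mm, then 49 (x) x 42 mm (y). At +x, 80 to 145 mm from the axis, a tilted lamp panel 130 mm wide, up to 110 mm high.
- lamp_mouth (a point): Middle of the mouth of the lamp's well, 60 mm above its underside. Down in the well a block carries floor and catch lips; its height differs from lamp to lamp and is not measured: the rigid floor is 44 to 57 mm below this point and must be felt. The pack is home when it stands on it; let go more than 1.5 mm higher, its clips do not spring out and it sticks.
- tape: Bystander: tape measure, grey, 72 x 36 x 66 mm high, origin at the middle of its underside, between charger and lamp on the robot's side.
- jar: Bystander: screw-top glass jar, 52 mm across, 70 mm high, origin at the middle of its underside.
- driver_grip (a point): Bystander: screwdriver lying on the bench; this point is on its handle.
- can: Bystander: aluminium can, 56 mm across, 150 mm high, origin at the middle of its underside.
Not all that is in view belongs to the job. Leave any blue, red or turquoise look-alike of the charger alone.

How it is judged:
By the outcome, as a careful person would: the job done as asked, in the order asked, and still so for the second after the job is handed in, with the robot touching nothing.
It also fails if it takes over 61 s, if anything falls off the work surface, if the arm or the gripper's body presses on something with over 40 N, if the wrist force passes 120 N, or if a joint passes its speed limit or range.

## Working session

There is one attempt and no reset: what is moved stays moved. The work goes in short steps, Python scripts to look and compute and a tool call to move; the robot and the scene stay as the last step left them, time stands still between calls to the robot, and variables do not carry over. Pictures are saved under pics/ and viewed, and the job is handed in when it is done.

Besides the shell and the picture viewer there is one more tool, called after "Request:" by a JSON object that holds its "name" and its "arguments". apply_moves: Moves the arm, as the interface text tells. Shifts and turns lie within -1 to 1; 1 stands for 12 cm of shift or 120 degrees of turn. Its arguments: {"type":"object","properties":{"dp":{"type":"array"},"twist":{"type":"array"},"jaw":{"type":"array"},"grip_force":{"type":"number"}},"required":["dp","twist","jaw"]}

```bash
ls; mkdir -p pics
python3 - <<'E'
from bench import r
import cv2,numpy as np,pickle
print(r.get_obs(), r.hold_point_z)
for n in("scene","top"):
    f=r.grab_frame(n); pickle.dump(f,open(f"{n}.pkl","wb"))
    cv2.imwrite(f"pics/{n}0.png",f["color"][:,:,::-1]); print(n,f["intrinsics"],f["R"],f["t"])
E
```

```text
pics
{'clock': 0.0, 'joints': array([ 1.02190857,  0.47780795,  0.0223818 ,  1.55647798, -0.01150862,
        1.10929745, -0.08308752]), 'qvel': array([ 0.00037502, -0.00025113, -0.00101478,  0.0008985 , -0.00219237,
       -0.00061655,  0.0003017 ]), 'tau': array([ 3.84153727e-04, -5.96448326e+01,  1.60788137e+00, -2.81192493e+01,
        1.22599269e-02,  9.47239052e-03,  1.15794819e-05]), 'tcp_pos': array([ 0.28785645, -0.61022984,  0.40370978]), 'orientation': array([-2.65260727e+00,  1.68161514e+00,  2.58818788e-03]), 'contact_force': array([-0.05667438,  0.25867085, -0.38757386]), 'moment': array([-0.0498201 ,  0.02750324, -0.01723608]), 'grip_width': 0.08516429851741053} 0.1547
scene [[484.7355213    0.         320.4537653 ]
 [  0.         484.7355213  242.22206973]
 [  0.           0.           1.        ]] [[-0.77649291  0.63005293 -0.00959504]
 [ 0.34750621  0.41547372 -0.84060753]
 [-0.52564075 -0.65606012 -0.54155971]] [ 0.40412193 -0.11684376  1.61657102]
top [[579.10973091   0.         315.36799509]
 [  0.         579.10973091 237.90311547]
 [  0.           0.           1.        ]] [[-0.05380573 -0.99854644  0.00315451]
 [-0.97656702  0.05196162 -0.20884649]
 [ 0.208379   -0.01431772 -0.97794335]] [0.03183472 0.51095047 1.38479624]
```

View pics/scene0.png

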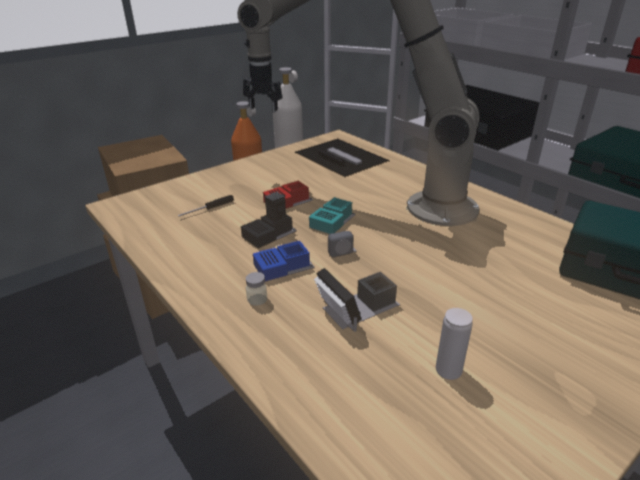

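View pics/top0.png

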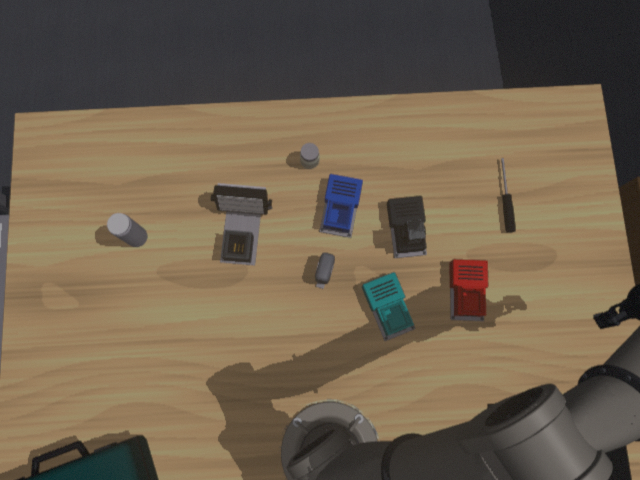

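Candidates (top view): the dark grey charger with a pack standing in it at (407,225), empty blue at (341,205), empty turquoise at (389,305), and empty red at (469,290). I choose the dark grey one at (407,225). The lamp well is at (238,246), with its panel at (241,200). Next I check both in close crops.

```bash
cat > h.py <<'E'
import numpy as np,cv2,pickle
def pts(f):
    K,R,t,z=f["intrinsics"],f["R"],f["t"],f["z_map"]
    v,u=np.mgrid[:480,:640]
    c=np.stack([(u-K[0,2])/K[0,0]*z,(v-K[1,2])/K[1,1]*z,z],-1)
    X=(c-t)@R
    X[z<=0]=np.nan
    return X
def ray(f,u,v,h):
    K,R,t=f["intrinsics"],f["R"],f["t"]
    d=R.T@np.array([(u-K[0,2])/K[0,0],(v-K[1,2])/K[1,1],1]); c=-R.T@t
    return c+d*(h-c[2])/d[2]
E
python3 - <<'E'
import pickle,cv2,numpy as np
from h import *
f=pickle.load(open("top.pkl","rb"));X=pts(f)
a=f["color"][180:275,370:450,::-1];b=f["color"][170:280,195:285,::-1]
A=cv2.resize(a,None,fx=5,fy=5,interpolation=cv2.INTER_CUBIC);B=cv2.resize(b,None,fx=4.4,fy=4.4,interpolation=cv2.INTER_CUBIC)
h=min(len(A),len(B));cv2.imwrite("pics/crop.png",cv2.convertScaleAbs(np.hstack([A[:h,:400],B[:h,:400]]),alpha=1.8))
np.set_printoptions(linewidth=250)
print((X[210:262:3,384:432:3,2]*1000).round())
print((X[222:272:3,216:266:3,2]*1000).round())
E
```

```text
[[  1.   2.  44.  42.  37.  50.  39.  44.  45.  44.  43.  44.  38.  37.   3.  -4.]
 [  3.  -5.  40.  43.  42.  39.  39.  41.  46.  48.  47.  41.  44.  47.  -4.  -2.]
 [ -1.  -2.  34.  43.  42.  46.  42.  43.  44.  42.  42.  40.  41.  49.  -1.   7.]
 [ -5.  -5.  35.  49.  43.  41.  39.  47.  36.  51.  43. 120. 122.  40.  -0.  -1.]
 [  3.  -2.  31.  33.  44.  41.  38.  51. 125. 117. 125. 122. 125. 123.  -2.   2.]
 [ -3.   5.  19.  27.  51.  50.  nan  99. 117. 120. 122. 126. 125. 117.   6.  -6.]
 [ -2.   3.   3.  -0.  41.  54.  49. 103. 123. 121. 121. 117. 122. 121.  -3.  -2.]
 [  0.  -3.  -3.   5.  38.  50.  84.  98. 123. 119. 117. 123. 122. 124.   2.  -2.]
 [ -4.  -8.   2.   6.  34.  46.  50. 108. 118. 123. 122. 121. 122. 121.  nan  nan]
 [  1.   2.  -0.   5.  25.  53.  54.  84. 112. 124. 119. 125. 122. 124.   2.  -7.]
 [  1.   0.  -1.   3.  16.  51.  56.  69. 105. 102. 101.  95.  96.  51.   0.  -0.]
 [ -0.  -2.   1.   5.  16.  45.  55.  59.  68.  65.  61.  51.  48.  49.   3.   2.]
 [  3.   0.   2.   7.   7.  47.  57.  53.  53.  48.  53.  49.  46.  50.  51.  -3.]
 [  5.   2.  -1.   5.
[... 1191 characters left out ...]
1.  -4.  48.  58.  32.   7.  10.  10.   8.  16.  57.  52.   3.   4.  -2.   3.  -4.]
 [ -1.   0.  57.  52.   7.  11.  14.  15.  12.  11.  57.  51.   2.  -2.  -1.  -7.  -2.]
 [  8.  -1.  54.  50.  60.  56.  59.  59.  56.  57.  nan  47.  -0.   7.  -1.  -6.  -2.]
 [  5.  -6.  -3.  31.  28.  38.  46.  47.  49.  52.  53.  38.  -2.  -1.  -2.   2.  -5.]
 [ -4.  -1.  -5.  -2.   3.   1.   5.  -4.   5.   6.  12.  18.   4.   4.   1.  -4.  -2.]
 [ -2.  -5.  -1.  -5.  -2.  -7.   0.  -0.   1.   1.  -4.  -1.   1.   1.   1.   5.  -4.]
 [  3.   5.   9.   1.  -7.   1.  -2.  -2.  -3.   3.  -4.  -5.   5.   1.  -6.  -2.   1.]
 [  1.  -3.   2.  -3.   2.   3. -11.  -2.  -0.   4.   3.   1.  -4.  -1.   1.   1.   1.]]
```

View pics/crop.png

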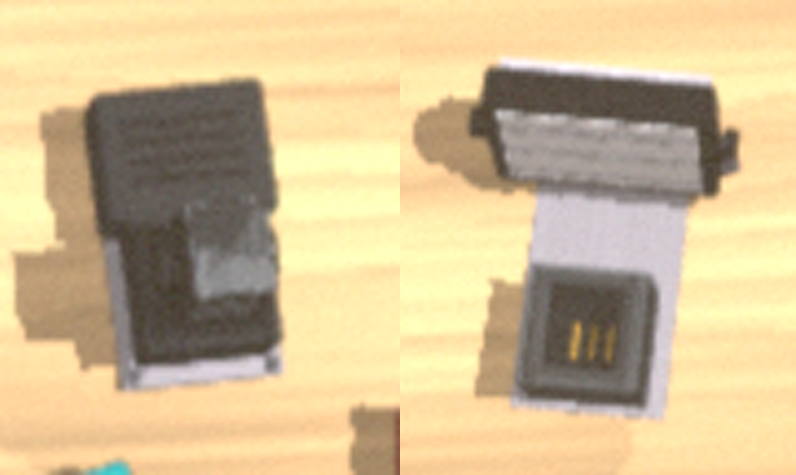

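```bash
cat >> h.py <<'E'
def rect(f,mask,h):
    n,l,s,_=cv2.connectedComponentsWithStats(mask.astype(np.uint8)); i=1+np.argmax(s[1:,4]); m=(l==i)
    v,u=np.nonzero(m); P=np.array([ray(f,a,b,h)[:2] for a,b in zip(u,v)],np.float32)
    return cv2.minAreaRect(P*1000), m.sum(), P.mean(0)
def box(shape,u0,u1,v0,v1):
    m=np.zeros(shape,bool); m[v0:v1,u0:u1]=1; return m
E
python3 - <<'E'
from h import *
T=pickle.load(open("top.pkl","rb"));S=pickle.load(open("scene.pkl","rb"))
XT=pts(T);XS=pts(S);sh=(480,640)
print("pack top T",rect(T,box(sh,384,436,205,262)&(XT[...,2]>.110),.122))
print("pack top S",rect(S,box(sh,250,300,185,245)&(XS[...,2]>.114),.122))
zT=cv2.medianBlur(np.nan_to_num(XT[...,2]).astype(np.float32),3)
m=box(sh,210,270,218,275)&(zT>.045)&(zT<.075)
print("lamp rim T",rect(T,m,.060))
mm=np.zeros(sh,np.uint8); c,_=cv2.findContours(m.astype(np.uint8),cv2.RETR_CCOMP,cv2.CHAIN_APPROX_NONE)
v,u=np.nonzero(box(sh,215,265,225,265)&(zT<.035)&(zT>.0)); 
print([ (len(k), cv2.minAreaRect(np.array([ray(T,p[0][0],p[0][1],.06)[:2]*1000 for p in k],np.float32))) for k in c if len(k)>15])
m=box(sh,384,436,190,215)&(zT>.03)&(zT<.06)
print("rear",rect(T,m,.042))
m=box(sh,205,275,175,222)&(zT>.02); print("panel",rect(T,m,.08))
for n,(u0,u1,v0,v1) in dict(tape=(310,340,248,290),jar=(295,325,140,170)).items():
    print(n,rect(T,box(sh,u0,u1,v0,v1)&(zT>.035),.066))
E
```

```text
pack top T (((506.326904296875, -233.06837463378906), (48.23582458496094, 41.631439208984375), 2.9872491359710693), np.int64(349), array([ 0.5064565 , -0.23302077], dtype=float32))
pack top S (((513.1862182617188, -222.0353240966797), (51.67638397216797, 50.27680587768555), 4.744504451751709), np.int64(130), array([ 0.51299167, -0.22309022], dtype=float32))
lamp rim T (((505.5747985839844, 199.73663330078125), (69.25495147705078, 71.11630249023438), 81.83366394042969), np.int64(492), array([0.5054996, 0.1999807], dtype=float32))
[(103, ((505.5747985839844, 199.7366485595703), (69.25492858886719, 71.11630249023438), 81.83364868164062)), (65, ((506.19873046875, 199.77589416503906), (44.562889099121094, 50.68754196166992), 81.35948181152344))]
rear (((585.8119506835938, -229.1941375732422), (50.8301887512207, 88.9331283569336), 1.5549520254135132), np.int64(640), array([ 0.58639586, -0.2304002 ], dtype=float32))
panel (((616.5742797851562, 182.4337158203125), (151.12696838378906, 70.38135528564453), 81.87230682373047), np.int64(1504), array([0.61637634, 0.18304545], dtype=float32))
tape (((436.42901611328125, -13.89638900756836), (37.820709228515625, 73.51842498779297), 70.81739044189453), np.int64(439), array([ 0.43603012, -0.01391878], dtype=float32))
jar (((729.3201904296875, 7.72895622253418), (48.305702209472656, 56.340824127197266), 86.98619079589844), np.int64(354), array([0.72931755, 0.00788692], dtype=float32))
```

```bash
cat >> h.py <<'E'
from scipy.spatial.transform import Rotation as Ro
def togo(o,p,yaw,off=0):
    """target TCP p, jaw axis along object's y (yaw rad, world): either way round"""
    R=Ro.from_rotvec(o["orientation"]).as_matrix()
    best=None
    for s in(1,-1):
        x=s*np.array([-np.sin(yaw),np.cos(yaw),0]); z=np.array([0,0,-1.]); y=np.cross(z,x)
        tw=Ro.from_matrix(R.T@np.stack([x,y,z],1)).as_rotvec()
        if best is None or np.linalg.norm(tw)<np.linalg.norm(best): best=tw
    d=R.T@(np.array(p)-o["tcp_pos"])
    print("pos",o["tcp_pos"].round(4),"dp mm",(d*1000).round(1),"unit",(d/.12).round(3),"twist deg",np.degrees(best).round(2),"unit",(np.degrees(best)/120).round(4),"F",o["contact_force"].round(1),"w",round(o["grip_width"]*1000,1),"t",round(o["clock"],2))
E
python3 - <<'E'
from h import *
from bench import r
o=r.get_obs(); print(Ro.from_rotvec(o["orientation"]).as_matrix().round(3))
togo(o,[.506,-.233,.40],np.radians(3))
f=r.grab_frame("wrist"); print(f["hand_eye"].round(3),f["intrinsics"])
E
```

```text
[[ 0.427 -0.904 -0.001]
 [-0.904 -0.427  0.001]
 [-0.002  0.    -1.   ]]
pos [ 0.2879 -0.6102  0.4038] dp mm [-248.1 -358.2    4.2] unit [-2.068 -2.985  0.035] twist deg [ 0.03  0.09 22.26] unit [0.0002 0.0007 0.1855] F [ 0.3  0.  -1. ] w 85.6 t 0.1
[[ 1.     0.001  0.    -0.001]
 [-0.001  0.948  0.319 -0.082]
 [ 0.    -0.319  0.948  0.03 ]
 [ 0.     0.     0.     1.   ]] [[332.02586279   0.         314.76917786]
 [  0.         332.02586279 241.71004498]
 [  0.           0.           1.        ]]
```

Request:
{"name": "apply_moves", "arguments": {"dp": [[-0.2,-0.29,0],[-0.2,-0.29,0],[-0.2,-0.29,0],[-0.2,-0.29,0],[-0.2,-0.29,0],[-0.2,-0.29,0],[-0.2,-0.29,0],[-0.2,-0.29,0],[-0.2,-0.29,0],[0,0,0],[0,0,0],[0,0,0]], "twist": [[0,0,0],[0,0,0],[0,0,0],[0,0,0],[0,0,0],[0,0,0],[0,0,0],[0,0,0],[0,0,0],[0,0,0.06],[0,0,0.06],[0,0,0.06]], "jaw": [0,0,0,0,0,0,0,0,0,0,0,0]}}

```text
clock: 1.35
tcp_pos: [0.4852, -0.2674, 0.3997]
orientation: [2.277, -2.163, -0.011]
contact_force: [-0.6, -0.2, -0.2]
grip_width: 0.085
```

Run:
```python
from h import *
from bench import r
o=r.get_obs(); togo(o,[.506,-.233,.40],np.radians(3))
```

```text
pos [ 0.4852 -0.2674  0.3997] dp mm [-33.2 -22.6  -0.3] unit [-0.277 -0.188 -0.002] twist deg [ 0.31  0.24 -0.03] unit [ 0.0026  0.002  -0.0003] F [-0.6 -0.2 -0.2] w 85.0 t 1.35
```

Request:
{"name": "apply_moves", "arguments": {"dp": [[-0.28,-0.19,0],[0,0,0]], "twist": [[0.0026,0.002,0],[0,0,0]], "jaw": [0,0]}}

```text
clock: 1.55
tcp_pos: [0.5067, -0.2316, 0.3994]
orientation: [2.273, -2.169, -0.0]
contact_force: [-0.1, 0.6, 0.3]
grip_width: 0.0855
```

```bash
cat >> h.py <<'E'
def wrist(r,name):
    o=r.get_obs(); f=r.grab_frame("wrist")
    Rt=Ro.from_rotvec(o["orientation"]).as_matrix(); H=f["hand_eye"]
    Rc=Rt@H[:3,:3]; tc=Rt@H[:3,3]+o["tcp_pos"]
    f["R"]=Rc.T; f["t"]=-Rc.T@tc
    pickle.dump(f,open(name+".pkl","wb")); cv2.imwrite(f"pics/{name}.png",f["color"][:,:,::-1])
    return o,f
E
python3 - <<'E'
from h import *
from bench import r
o,f=wrist(r,"w1"); togo(o,[.506,-.233,.40],np.radians(3))
X=pts(f); 
m=(abs(X[...,2]-.122)<.008)
print("pack",rect(f,m,.122))
m=(X[...,2]>.046)&(X[...,2]<.062); print("rim",rect(f,m,.054))
E
```

```text
pos [ 0.5067 -0.2316  0.3994] dp mm [ 1.4  0.7 -0.6] unit [ 0.012  0.006 -0.005] twist deg [ 0.01  0.   -0.31] unit [ 0.0001  0.     -0.0026] F [-0.1  0.6  0.3] w 85.5 t 1.55
pack (((508.45880126953125, -231.56614685058594), (46.8603515625, 39.92673110961914), 2.723924160003662), np.int64(2947), array([ 0.5091044, -0.2315248], dtype=float32))
rim (((573.2357788085938, -58.224205017089844), (69.56208801269531, 68.54888916015625), 75.91991424560547), np.int64(3664), array([ 0.5750308 , -0.05742364], dtype=float32))
```

View pics/w1.png

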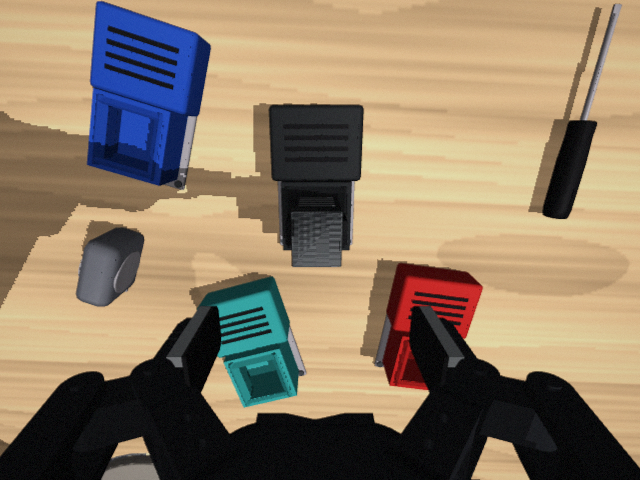

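The wrist view shows the pack's top at about (316,245) in the dark grey charger, with blue (150,95), turquoise (255,340) and red (430,320) beside it and empty. I descend for a closer look.

Request:
{"name": "apply_moves", "arguments": {"dp": [[0,0,0.25],[0,0,0.25],[0,0,0]], "twist": [[0,0,-0.002],[0,0,0],[0,0,0]], "jaw": [0,0,0]}}

```text
clock: 1.9
tcp_pos: [0.5046, -0.2361, 0.3385]
orientation: [2.272, -2.166, 0.004]
contact_force: [0.1, -0.2, -0.4]
grip_width: 0.0857
```

Run:
```python
from h import *
from bench import r
o,f=wrist(r,"w2"); togo(o,[.5080,-.2318,.33],np.radians(2.8))
X=pts(f); 
m=(abs(X[...,2]-.122)<.008)
print("pack",rect(f,m,.122))
v,u=np.nonzero(m);print(u.min(),u.max(),v.min(),v.max())
m=(abs(X[...,2]-.042)<.008)&(np.abs(X[...,0]-.58)<.05)&(np.abs(X[...,1]+.23)<.05); print("rear",rect(f,m,.042))
```

```text
pos [ 0.5046 -0.2361  0.3385] dp mm [-4.1 -3.7  8.5] unit [-0.034 -0.03   0.071] twist deg [ 0.03 -0.21 -0.06] unit [ 0.0003 -0.0018 -0.0005] F [ 0.1 -0.2 -0.4] w 85.7 t 1.9
pack (((508.8724365234375, -231.60501098632812), (47.758575439453125, 39.914241790771484), 2.71736741065979), np.int64(4810), array([ 0.50955015, -0.23156843], dtype=float32))
274 341 227 300
rear (((573.1803588867188, -228.43247985839844), (75.01700592041016, 86.8428726196289), 2.796156167984009), np.int64(10737), array([ 0.5772578 , -0.22818992], dtype=float32))
```

View pics/w2.png

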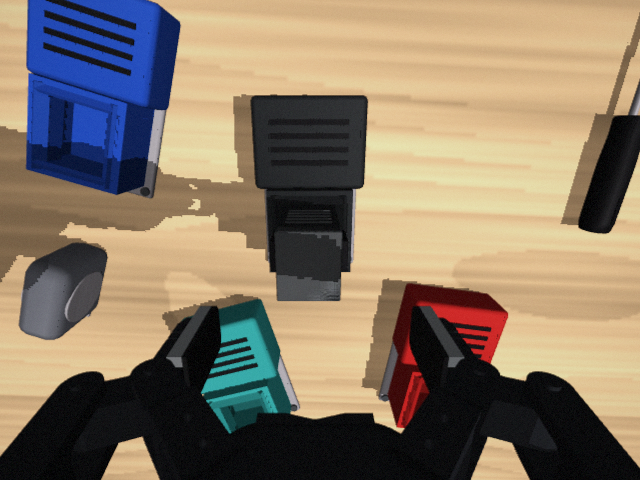

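Request:
{"name": "apply_moves", "arguments": {"dp": [[-0.034,-0.032,0.07],[0,0,0],[0,0,0.2],[0,0,0]], "twist": [[0,-0.0018,0],[0,0,0],[0,0,0],[0,0,0]], "jaw": [0,0,0,0]}}

```text
clock: 2.35
tcp_pos: [0.5108, -0.2331, 0.3118]
orientation: [-2.27, 2.166, -0.013]
contact_force: [-1.5, -0.1, -0.2]
grip_width: 0.0854
```

Run:
```python
from h import *
from bench import r
o=r.get_obs(); togo(o,[.508,-.232,.242],np.radians(2.8))
```

```text
pos [ 0.5108 -0.2331  0.3118] dp mm [-1.5  3.4 69.8] unit [-0.012  0.028  0.581] twist deg [-0.48 -0.2  -0.13] unit [-0.004  -0.0016 -0.0011] F [-1.5 -0.1 -0.2] w 85.4 t 2.35
```

Run:
```python
from h import *
from bench import r
for i in range(3):
    togo(r.get_obs(),[.508,-.232,.242],np.radians(2.8)); r.grab_frame("wrist")
```

```text
pos [ 0.5108 -0.2331  0.3118] dp mm [-1.5  3.4 69.8] unit [-0.012  0.028  0.581] twist deg [-0.48 -0.2  -0.13] unit [-0.004  -0.0016 -0.0011] F [-1.5 -0.1 -0.2] w 85.4 t 2.35
pos [ 0.5118 -0.2335  0.3138] dp mm [-2.1  4.6 71.7] unit [-0.017  0.038  0.598] twist deg [-0.68 -0.28 -0.14] unit [-0.0056 -0.0023 -0.0012] F [0.1 0.7 1.4] w 85.3 t 2.4
pos [ 0.5121 -0.2337  0.3145] dp mm [-2.2  5.  72.4] unit [-0.019  0.042  0.604] twist deg [-0.75 -0.31 -0.14] unit [-0.0063 -0.0026 -0.0012] F [ 0.4 -0.2 -0.5] w 85.3 t 2.45
```

Request:
{"name": "apply_moves", "arguments": {"dp": [[-0.012,0.028,0.14],[0,0,0.14],[0,0,0]], "twist": [[-0.004,-0.0016,0],[0,0,0],[0,0,0]], "jaw": [0,0,0]}}

```text
clock: 2.8
tcp_pos: [0.5095, -0.2328, 0.2818]
orientation: [-2.269, 2.167, -0.014]
contact_force: [-1.4, 0.2, 0.5]
grip_width: 0.0859
```

Run:
```python
from h import *
from bench import r
for i in range(3):
    togo(r.get_obs(),[.508,-.232,.242],np.radians(2.8)); r.grab_frame("wrist")
```

```text
pos [ 0.5095 -0.2328  0.2818] dp mm [-1.1  1.8 39.8] unit [-0.009  0.015  0.332] twist deg [-0.5  -0.23 -0.17] unit [-0.0042 -0.0019 -0.0014] F [-1.4  0.2  0.5] w 85.9 t 2.8
pos [ 0.5098 -0.233   0.2827] dp mm [-1.2  2.1 40.7] unit [-0.01   0.018  0.339] twist deg [-0.56 -0.25 -0.17] unit [-0.0047 -0.0021 -0.0014] F [0.3 0.4 0.1] w 85.3 t 2.85
pos [ 0.5102 -0.2331  0.2835] dp mm [-1.5  2.6 41.5] unit [-0.012  0.022  0.346] twist deg [-0.64 -0.28 -0.17] unit [-0.0053 -0.0023 -0.0014] F [ 0.   0.  -0.4] w 84.9 t 2.9
```

Request:
{"name": "apply_moves", "arguments": {"dp": [[-0.01,0.02,0.09],[0,0,0.09],[0,0,0.09],[0,0,0.05],[0,0,0]], "twist": [[-0.005,-0.0023,-0.0014],[0,0,0],[0,0,0],[0,0,0],[0,0,0]], "jaw": [0,0,0,0,0]}}

```text
clock: 3.45
tcp_pos: [0.5082, -0.2322, 0.2432]
orientation: [-2.274, 2.166, -0.003]
contact_force: [0.4, -1.0, -0.3]
grip_width: 0.0852
```

Run:
```python
from h import *
from bench import r
wrist(r,"w3");f=r.grab_frame("scene");cv2.imwrite("pics/s3.png",cv2.resize(f["color"][150:270,200:360,::-1],None,fx=5,fy=5))
togo(r.get_obs(),[.508,-.232,.242],np.radians(2.8))
```

```text
pos [ 0.5085 -0.2323  0.2441] dp mm [-0.3  0.5  2.1] unit [-0.003  0.004  0.017] twist deg [-0.19 -0.06  0.  ] unit [-0.0015 -0.0005  0.    ] F [-0.2 -0.2  0.8] w 85.4 t 3.55
```

View pics/w3.png

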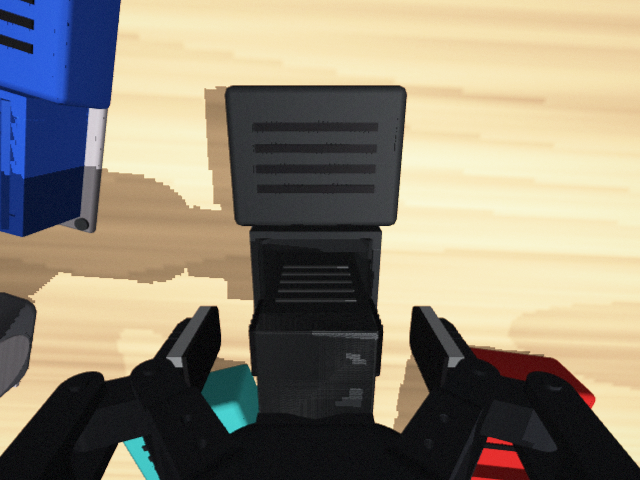

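View pics/s3.png

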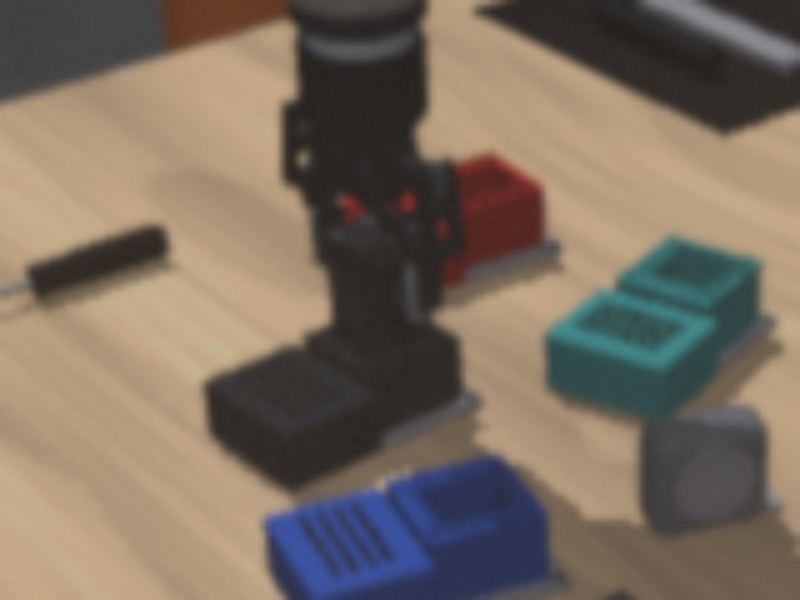

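The wrist view shows the pack's edges at columns 250 and 382, midway between the fingers at 218 and 412. Now I close in stages.

Request:
{"name": "apply_moves", "arguments": {"dp": [[0,0.004,0.01],[0,0,0],[0,0,0]], "twist": [[0,0,0],[0,0,0],[0,0,0]], "jaw": [90,90,90], "grip_force": 25}}

```text
clock: 3.85
tcp_pos: [0.5085, -0.2326, 0.2437]
orientation: [-2.273, 2.165, -0.007]
contact_force: [-0.1, -0.4, -0.1]
grip_width: 0.0554
```

Request:
{"name": "apply_moves", "arguments": {"dp": [[0,0,0],[0,0,0]], "twist": [[0,0,0],[0,0,0]], "jaw": [120,120]}}

```text
clock: 4.05
tcp_pos: [0.5086, -0.2325, 0.2444]
orientation: [-2.273, 2.165, -0.008]
contact_force: [-0.4, 0.6, -2.6]
grip_width: 0.0454
```

Run:
```python
from h import *
from bench import r
wrist(r,"w4")
togo(r.get_obs(),[.508,-.232,.242],np.radians(2.8))
```

```text
pos [ 0.5086 -0.2325  0.2443] dp mm [-0.6  0.6  2.3] unit [-0.005  0.005  0.019] twist deg [-0.31 -0.12 -0.  ] unit [-0.0026 -0.001  -0.    ] F [-1.2 -0.4  1.8] w 45.4 t 4.1
```

View pics/w4.png

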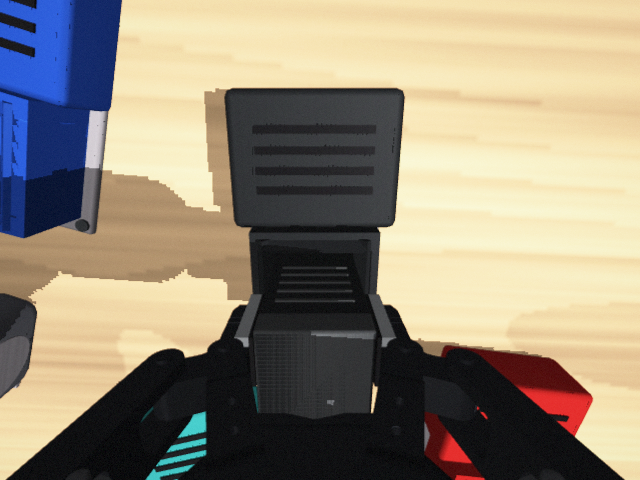

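Request:
{"name": "apply_moves", "arguments": {"dp": [[0,0,0],[0,0,0],[0,0,0]], "twist": [[0,0,0],[0,0,0],[0,0,0]], "jaw": [255,255,255], "grip_force": 50}}

```text
clock: 4.4
tcp_pos: [0.5088, -0.2326, 0.2448]
orientation: [-2.273, 2.165, -0.01]
contact_force: [0.1, 0.4, 0.5]
grip_width: 0.0398
```

Run:
```python
from h import *
from bench import r
togo(r.get_obs(),[.508,-.232,.242],np.radians(2.8)); print(r.get_obs()["moment"])
```

```text
pos [ 0.5088 -0.2326  0.2448] dp mm [-0.6  0.8  2.8] unit [-0.005  0.006  0.024] twist deg [-0.36 -0.14 -0.  ] unit [-0.003  -0.0011 -0.    ] F [0.1 0.4 0.5] w 39.8 t 4.4
[ 0.06930225  0.01184697 -0.00331051]
```

Request:
{"name": "apply_moves", "arguments": {"dp": [[0,0,-0.02],[0,0,-0.02],[0,0,-0.02]], "twist": [[0,0,0],[0,0,0],[0,0,0]], "jaw": [255,255,255]}}

```text
clock: 4.7
tcp_pos: [0.5079, -0.2323, 0.251]
orientation: [-2.274, 2.165, -0.005]
contact_force: [0.0, 0.6, -3.7]
grip_width: 0.0395
```

Run:
```python
from h import *
from bench import r
togo(r.get_obs(),[.5088,-.2326,.305],np.radians(2.8)); print(r.get_obs()["moment"])
```

```text
pos [ 0.5079 -0.2323  0.251 ] dp mm [  0.4  -1.  -54. ] unit [ 0.003 -0.009 -0.45 ] twist deg [-0.2  -0.07  0.  ] unit [-0.0017 -0.0006  0.    ] F [ 0.   0.6 -3.7] w 39.5 t 4.7
[-0.00164569 -0.14279249 -0.01052008]
```

It came free: raised 6 mm and carrying only the pack's weight (-3.7 N). I continue straight up.

Request:
{"name": "apply_moves", "arguments": {"dp": [[0.002,-0.004,-0.05],[0,0,-0.06],[0,0,-0.06],[0,0,-0.06],[0,0,-0.06],[0,0,-0.06],[0,0,-0.06],[0,0,-0.03]], "twist": [[0,0,0],[0,0,0],[0,0,0],[0,0,0],[0,0,0],[0,0,0],[0,0,0],[0,0,0]], "jaw": [255,255,255,255,255,255,255,255]}}

```text
clock: 5.5
tcp_pos: [0.5081, -0.2325, 0.309]
orientation: [-2.274, 2.165, -0.006]
contact_force: [0.9, 0.1, -3.5]
grip_width: 0.0399
```

Run:
```python
from h import *
from bench import r
togo(r.get_obs(),[.506,.200,.345],np.radians(-8.3))
f=r.grab_frame("scene");cv2.imwrite("pics/s5.png",cv2.resize(f["color"][130:270,200:360,::-1],None,fx=4,fy=4))
wrist(r,"w5")
```

```text
pos [ 0.5081 -0.2325  0.309 ] dp mm [-432.   -19.2  -36.6] unit [-3.6   -0.16  -0.305] twist deg [-0.23 -0.06 11.1 ] unit [-0.0019 -0.0005  0.0925] F [ 0.9  0.1 -3.5] w 39.9 t 5.5
```

View pics/s5.png

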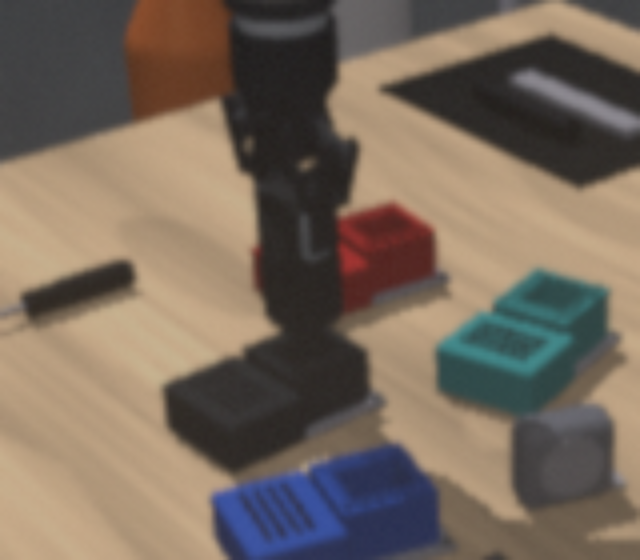

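Request:
{"name": "apply_moves", "arguments": {"dp": [[0,0,-0.12],[0,0,-0.12],[0,0,-0.12],[0,0,-0.1],[-0.15,0.02,0],[-0.28,0.03,0],[-0.28,0.03,0],[-0.28,0.03,0],[-0.28,0.03,0],[-0.28,0.03,0],[-0.28,0.03,0],[-0.28,0.03,0],[-0.28,0.03,0],[-0.28,0.03,0],[-0.1,0,0],[0,0,0],[0,0,0]], "twist": [[0,0,0],[0,0,0],[0,0,0],[0,0,0],[0,0,0],[0,0,0],[0,0,0],[0,0,0],[0,0,0],[0,0,0],[0,0,0],[0,0,0],[0,0,0],[0,0,0],[0,0,0.046],[0,0,0.046],[0,0,0]], "jaw": [255,255,255,255,255,255,255,255,255,255,255,255,255,255,255,255,255]}}

```text
clock: 7.3
tcp_pos: [0.4531, 0.1102, 0.3635]
orientation: [2.045, -2.382, 0.0]
contact_force: [0.5, -0.2, -3.9]
grip_width: 0.0395
```

Run:
```python
from h import *
from bench import r
o,f=wrist(r,"w6")
togo(o,[.506,.200,.345],np.radians(-8.3))
X=pts(f);m=(abs(X[...,2]-.060)<.008)&(abs(X[...,0]-.506)<.06)&(abs(X[...,1]-.2)<.06)
print(rect(f,m,.06))
```

```text
pos [0.4531 0.1102 0.3635] dp mm [-96.8 -38.7  18.3] unit [-0.806 -0.323  0.153] twist deg [ 0.05 -0.08 -0.4 ] unit [ 0.0004 -0.0007 -0.0033] F [ 0.5 -0.2 -3.9] w 39.5 t 7.3
(((507.985595703125, 201.9113311767578), (68.6714096069336, 67.61969757080078), 81.33381652832031), np.int64(4196), array([0.50970256, 0.20193292], dtype=float32))
```

View pics/w6.png

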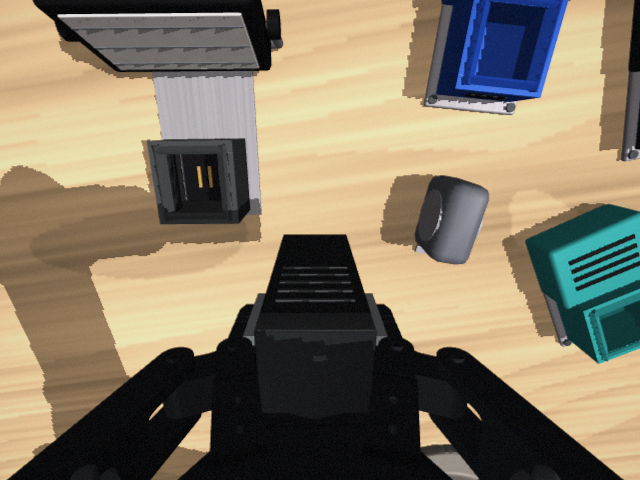

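Request:
{"name": "apply_moves", "arguments": {"dp": [[-0.15,-0.07,0],[-0.2,-0.08,0],[-0.2,-0.08,0],[-0.15,-0.06,0],[-0.07,-0.03,0],[0,0,0]], "twist": [[0,0,-0.002],[0,0,0],[0,0,0],[0,0,0],[0,0,0],[0,0,0]], "jaw": [255,255,255,255,255,255]}}

```text
clock: 7.95
tcp_pos: [0.5066, 0.1939, 0.3621]
orientation: [2.059, -2.366, 0.002]
contact_force: [0.3, -0.7, -3.7]
grip_width: 0.0395
```

Run:
```python
from h import *
from bench import r
o,f=wrist(r,"w7")
togo(o,[.5076,.2008,.31],np.radians(-8.5))
X=pts(f);m=(abs(X[...,2]-.060)<.008)&(abs(X[...,0]-.506)<.06)&(abs(X[...,1]-.2)<.06)
print(rect(f,m,.06))
# lamp base plate / panel edges for yaw
```

```text
pos [0.5066 0.1939 0.3621] dp mm [-7.2 -0.1 52.1] unit [-0.06  -0.001  0.434] twist deg [ 0.15 -0.27  0.55] unit [ 0.0013 -0.0023  0.0046] F [ 0.3 -0.7 -3.7] w 39.5 t 7.95
(((509.190185546875, 203.47817993164062), (67.29669189453125, 68.30876922607422), 82.03726196289062), np.int64(2539), array([0.5231887, 0.2064993], dtype=float32))
```

View pics/w7.png

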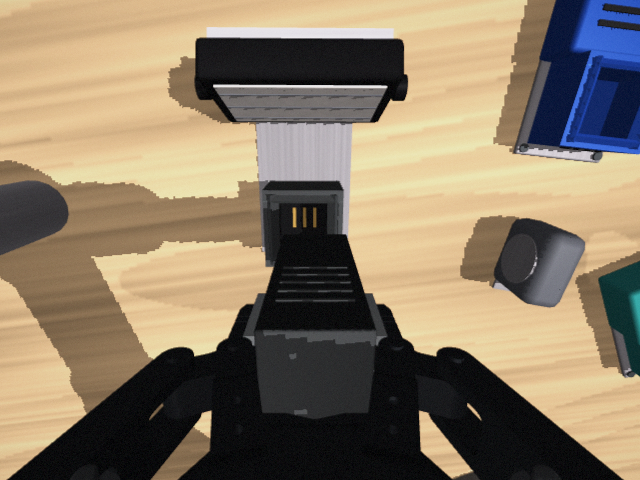

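Request:
{"name": "apply_moves", "arguments": {"dp": [[-0.062,-0.002,0.08],[0,0,0.08],[0,0,0.08],[0,0,0.04],[0,0,0]], "twist": [[0.001,-0.002,0.0045],[0,0,0],[0,0,0],[0,0,0],[0,0,0]], "jaw": [255,255,255,255,255]}}

```text
clock: 8.5
tcp_pos: [0.5063, 0.1969, 0.3243]
orientation: [2.042, -2.38, 0.001]
contact_force: [0.7, 0.4, -2.9]
grip_width: 0.0393
```

Run:
```python
from h import *
from bench import r
r.grab_frame("wrist")
o,f=wrist(r,"w8")
togo(o,[.5078,.2012,.31],np.radians(-8.5))
X=pts(f);m=(abs(X[...,2]-.060)<.008)&(abs(X[...,0]-.506)<.06)&(abs(X[...,1]-.2)<.06)
print(rect(f,m,.06))
cv2.imwrite("pics/w8c.png",cv2.convertScaleAbs(cv2.resize(f["color"][150:350,220:410,::-1],None,fx=4,fy=3,interpolation=cv2.INTER_CUBIC),alpha=2.5))
T=r.grab_frame("top");pickle.dump(T,open("top8.pkl","wb"))
```

```text
pos [0.5063 0.1969 0.3246] dp mm [-4.5 -0.8 14.6] unit [-0.038 -0.007  0.121] twist deg [ 0.17 -0.27 -0.25] unit [ 0.0014 -0.0022 -0.0021] F [ 0.9 -0.1 -4. ] w 39.6 t 8.55
(((509.5517883300781, 203.39764404296875), (67.07463073730469, 68.31877136230469), 81.9172134399414), np.int64(2944), array([0.5260731 , 0.20712645], dtype=float32))
```

View pics/w8c.png

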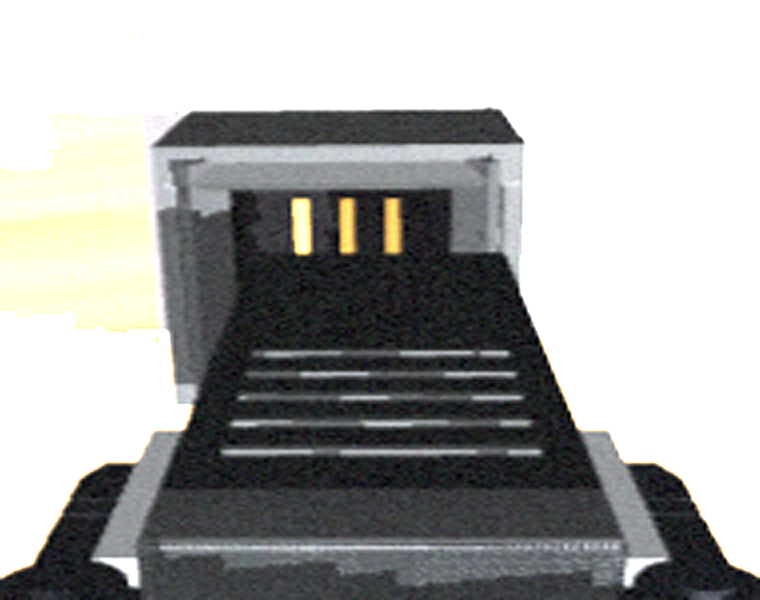

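```bash
cat >> h.py <<'E'
def tool_xy(f,o,u,v,h):
    R=Ro.from_rotvec(o["orientation"]).as_matrix(); p=ray(f,u,v,h)
    return ((R.T@(p-o["tcp_pos"]))*1000).round(2), (p*1000).round(1)
E
python3 - <<'E'
from h import *
from bench import r
o=r.get_obs();f=pickle.load(open("w8.pkl","rb"))
c=lambda u,v:(220+(u+.5)/4-.5,150+(v+.5)/3-.5)
for n,u,v,h in[("rimL",155,149,.06),("rimR",522,145,.06),("rimL2",178,400,.06),("inL",168,160,.06),("inR",502,158,.06),("pkBL",240,254,.0878),("pkBR",508,254,.0878),("pkTL",160,487,.2018),("pkTR",608,487,.2018)]:
    print(n,*tool_xy(f,o,*c(u,v),h))
E
```

```text
rimL [-40.24 -34.36 265.37] [546.3 231.1  60. ]
rimR [ 25.18 -35.29 265.59] [537.3 166.3  60. ]
rimL2 [-39.34  31.42 265.46] [481.2 240.2  60. ]
inL [-38.06 -31.7  265.38] [543.4 229.3  60. ]
inR [ 21.71 -32.16 265.58] [534.7 170.2  60. ]
pkBL [-22.93 -16.9  237.65] [526.5 216.7  87.8]
pkBR [ 20.7  -16.86 237.8 ] [519.8 173.6  87.8]
pkTL [-17.61 -26.92 123.66] [535.8 210.3 201.8]
pkTR [ 17.81 -26.84 123.78] [530.3 175.3 201.8]
```

Run:
```python
from h import *
from bench import r
o=r.get_obs();f=pickle.load(open("w8.pkl","rb"));X=pts(f)
R=Ro.from_rotvec(o["orientation"]).as_matrix(); Q=(X-o["tcp_pos"])@R*1000
for v in range(180,420,8): print(v,np.nanmedian(X[v-1:v+2,300:330],axis=(0,1)).round(3),np.nanmedian(Q[v-1:v+2,300:330],axis=(0,1)).round(1))
# face extents
zz=f["z_map"]
for v in(240,250,260,270,280,305,320,350):
    q=Q[v];ok=(abs(q[:,0])<40)&(zz[v]<.25)&(q[:,2]<250);u=np.nonzero(ok)[0]
    print(v,u.min(),u.max(),q[u.min()].round(1),q[u.max()].round(1))
```

```text
180 [0.545 0.19  0.003] [ 2.00e-01 -3.98e+01  3.23e+02]
188 [0.541 0.191 0.015] [-2.000e-01 -3.490e+01  3.106e+02]
196 [0.541 0.191 0.05 ] [-2.000e-01 -3.480e+01  2.753e+02]
204 [0.536 0.192 0.057] [-2.000e-01 -3.030e+01  2.684e+02]
212 [0.53  0.193 0.059] [-2.000e-01 -2.490e+01  2.664e+02]
220 [0.512 0.196 0.012] [-2.000e-01 -6.400e+00  3.132e+02]
228 [0.505 0.197 0.012] [-2.000e-01  9.000e-01  3.133e+02]
236 [0.526 0.194 0.1  ] [-2.000e-01 -1.960e+01  2.253e+02]
244 [0.526 0.194 0.115] [-2.000e-01 -1.980e+01  2.102e+02]
252 [0.526 0.194 0.129] [ -0.2 -19.9 196.7]
260 [0.526 0.194 0.141] [ -0.  -20.  184.8]
268 [0.527 0.194 0.151] [ -0.3 -20.2 174.4]
276 [0.526 0.194 0.16 ] [ -0.3 -20.1 165.7]
284 [0.526 0.194 0.168] [ -0.3 -20.1 157.6]
292 [0.527 0.194 0.175] [ -0.5 -20.3 150. ]
300 [0.527 0.194 0.183] [ -0.3 -20.7 142.8]
308 [0.527 0.194 0.188] [ -0.3 -20.4 137.6]
316 [0.527 0.194 0.193] [ -0.3 -20.4 132. ]
324 [0.527 0.194 0.199] [ -0.4 -20.5 126.8]
332 [0.526 0.194 0.202] [ -0.3 -19.7 123.5]
340 [0.523 0.195 0.202] [ -0.3 -16.6 123.5]
348 [0.52  0.195 0.202] [ -0.3 -13.6 123.4]
356 [0.517 0.196 0.202] [ -0.3 -10.5 123.4]
364 [0.514 0.196 0.202] [ -0.3  -7.3 123.3]
372 [0.511 0.197 0.202] [ -0.4  -4.  123.4]
380 [0.507 0.197 0.202] [ -0.3  -0.9 123.3]
388 [0.504 0.198 0.202] [ -0.3   2.6 123.4]
396 [0.501 0.198 0.202] [ -0.3   6.  123.3]
404 [0.497 0.199 0.202] [ -0.3   9.4 123.1]
412 [0.494 0.199 0.202] [ -0.3  13.1 123.2]
240 281 347 [-20.3 -19.  219.7] [ 19.  -19.7 217.6]
250 278 350 [-20.1 -19.4 201.3] [ 19.  -19.6 200.5]
260 275 353 [-20.1 -19.4 186.6] [ 19.  -19.8 185.7]
270 272 356 [-20.  -19.8 173.1] [ 18.9 -20.  172.6]
280 269 360 [-20.  -19.7 162.5] [ 19.4 -19.8 162.2]
305 244 385 [-32.   -6.7 163.8] [ 31.6  -6.5 164.1]
320 235 394 [-33.2  -6.7 151.4] [ 32.8  -6.4 151.8]
350 215 414 [-35.7  -7.1 131.1] [ 35.2  -7.  131.2]
```

```bash
cat >> h.py <<'E'
def tpts(f):
    K,z=f["intrinsics"],f["z_map"]; v,u=np.mgrid[:480,:640]
    c=np.stack([(u-K[0,2])/K[0,0]*z,(v-K[1,2])/K[1,1]*z,z],-1); H=f["hand_eye"]
    Q=c@H[:3,:3].T+H[:3,3]; Q[z<=0]=np.nan
    return Q*1000
E
python3 - <<'E'
from h import *
from bench import r
for n in("w4","w5","w6","w7","w8"):
    f=pickle.load(open(n+".pkl","rb"));Q=tpts(f)
    out=[]
    m=(abs(Q[...,0])<15)&(Q[...,2]>128)&(Q[...,2]<225)&(abs(Q[...,1]+20)<6)
    if m.sum()>50:
        A=np.c_[Q[m][:,0],Q[m][:,2]-180,np.ones(m.sum())]; c,*_=np.linalg.lstsq(A,Q[m][:,1],rcond=None)
        print(n,"face y at z180, slopes deg(x,z)",c[2].round(2),np.degrees(c[:2]).round(2),m.sum())
    # top face edge extents
    m=(abs(Q[...,2]-123.4)<2)&(abs(Q[...,0])<26)&(abs(Q[...,1])<24)
    q=Q[m]; print("  top z",np.median(q[:,2]).round(2),"y",np.percentile(q[:,1],[.5,99.5]).round(1), "x",[np.round((np.min(q[abs(q[:,1]-k)<1][:,0]),np.max(q[abs(q[:,1]-k)<1][:,0])),1) for k in(-15,-10)])
# lamp rim
for n in("w6","w7","w8"):
    f=pickle.load(open(n+".pkl","rb"));X=pts(f);Q=tpts(f)
    z=X[...,2]; m=(abs(z-.0595)<.0035)&(abs(X[...,0]-.506)<.06)&(abs(X[...,1]-.2)<.06)
    nn,l,s,_=cv2.connectedComponentsWithStats(m.astype(np.uint8));m=l==1+np.argmax(s[1:,4])
    x=X[m]*1000; print(n,"rim z",np.median(x[:,2]).round(1),cv2.minAreaRect(x[:,:2].astype(np.float32)),len(x))
E
```

```text
w4 face y at z180, slopes deg(x,z) -21.85 [ 0.02 -0.96] 5361
  top z 122.03 y [-21.8  13.5] x [array([-20.8,  19.1]), array([-21.,  19.])]
w5 face y at z180, slopes deg(x,z) -20.86 [0.   0.41] 5828
  top z 122.44 y [-21.7  13.9] x [array([-20.9,  26. ]), array([-20.9,  19.1])]
w6 face y at z180, slopes deg(x,z) -20.7 [0.01 0.41] 5826
  top z 122.42 y [-21.5  14. ] x [array([-20.9,  25.8]), array([-20.9,  19. ])]
w7 face y at z180, slopes deg(x,z) -20.71 [-0.02  0.41] 5842
  top z 122.45 y [-21.5  14. ] x [array([-25.8,  25.2]), array([-23.4,  19.1])]
w8 face y at z180, slopes deg(x,z) -20.69 [-0.    0.42] 5836
  top z 122.46 y [-21.4  14.1] x [array([-20.8,  25.5]), array([-21.,  20.])]
w6 rim z 57.9 ((507.64581298828125, 203.6294403076172), (68.83003997802734, 68.6895523071289), 81.41691589355469) 3272
w7 rim z 57.8 ((507.7959899902344, 203.82366943359375), (67.939208984375, 68.96609497070312), 81.80343627929688) 2049
w8 rim z 57.8 ((507.9368896484375, 203.75877380371094), (68.01689147949219, 68.82788848876953), 81.83116149902344) 2341
```

```bash
cat >> h.py <<'E'
def goto(o,bot,yaw,lamp,tilt=.41):
    """twist & dp so that pack bottom centre (tool mm 'bot') comes to lamp (world mm), pack vertical"""
    R=Ro.from_rotvec(o["orientation"]).as_matrix()
    x=np.array([np.sin(yaw),-np.cos(yaw),0]); z=np.array([0,0,-1.]); y=np.cross(z,x)
    G=np.stack([x,y,z],1)@Ro.from_rotvec([np.radians(tilt),0,0]).as_matrix()
    tw=np.degrees(Ro.from_matrix(R.T@G).as_rotvec())
    p=np.array(lamp)-G@np.array(bot); d=R.T@(p-o["tcp_pos"]*1000)
    print("TCP",(o["tcp_pos"]*1000).round(1),"goal",p.round(1),"dp mm",d.round(1),"unit",(d/120).round(3),"twist deg",tw.round(2),"unit",(tw/120).round(4),"F",o["contact_force"].round(1),"M",o["moment"].round(2),"w",round(o["grip_width"]*1000,1),"t",round(o["clock"],2))
E
python3 - <<'E'
from h import *
from bench import r
goto(r.get_obs(),[-.8,2.7,237.4],np.radians(-8.2),[507.8,203.7,70])
E
```

```text
TCP [506.7 197.4 325.6] goal [508.7 202.8 307.4] dp mm [-5.7 -1.1 18.1] unit [-0.047 -0.009  0.151] twist deg [ 0.49 -0.2  -0.54] unit [ 0.004  -0.0017 -0.0045] F [ 0.4  0.5 -3.3] M [ 0.05 -0.06 -0.03] w 39.6 t 8.65
```

Request:
{"name": "apply_moves", "arguments": {"dp": [[-0.045,-0.009,0],[0,0,0.05],[0,0,0.05],[0,0,0.03],[0,0,0.01]], "twist": [[0.004,-0.0017,-0.0045],[0,0,0],[0,0,0],[0,0,0],[0,0,0]], "jaw": [255,255,255,255,255]}}

```text
clock: 9.15
tcp_pos: [0.5094, 0.2035, 0.3087]
orientation: [-2.053, 2.367, -0.01]
contact_force: [-0.6, 0.2, -3.2]
grip_width: 0.0391
```

Run:
```python
from h import *
from bench import r
r.grab_frame("wrist")
o,f=wrist(r,"w9")
goto(o,[-.8,2.7,237.4],np.radians(-8.2),[507.8,203.7,70])
X=pts(f)
z=X[...,2]; m=(abs(z-.0595)<.0035)&(abs(X[...,0]-.506)<.06)&(abs(X[...,1]-.2)<.06)
nn,l,s,_=cv2.connectedComponentsWithStats(m.astype(np.uint8));m=l==1+np.argmax(s[1:,4])
x=X[m]*1000; print("rim z",np.median(x[:,2]).round(1),cv2.minAreaRect(x[:,:2].astype(np.float32)),len(x))
cv2.imwrite("pics/w9c.png",cv2.convertScaleAbs(cv2.resize(f["color"][150:350,220:410,::-1],None,fx=4,fy=3,interpolation=cv2.INTER_CUBIC),alpha=2.5))
```

```text
TCP [509.4 203.5 308.6] goal [508.7 202.8 307.4] dp mm [0.8 0.6 1.1] unit [0.007 0.005 0.009] twist deg [-0.17  0.12  0.07] unit [-0.0014  0.001   0.0006] F [ 0.3  0.2 -3.2] M [ 0.03  0.02 -0.06] w 39.4 t 9.2
rim z 57.6 ((515.291259765625, 202.66294860839844), (67.98617553710938, 53.9949951171875), 81.81464385986328) 2311
```

View pics/w9c.png

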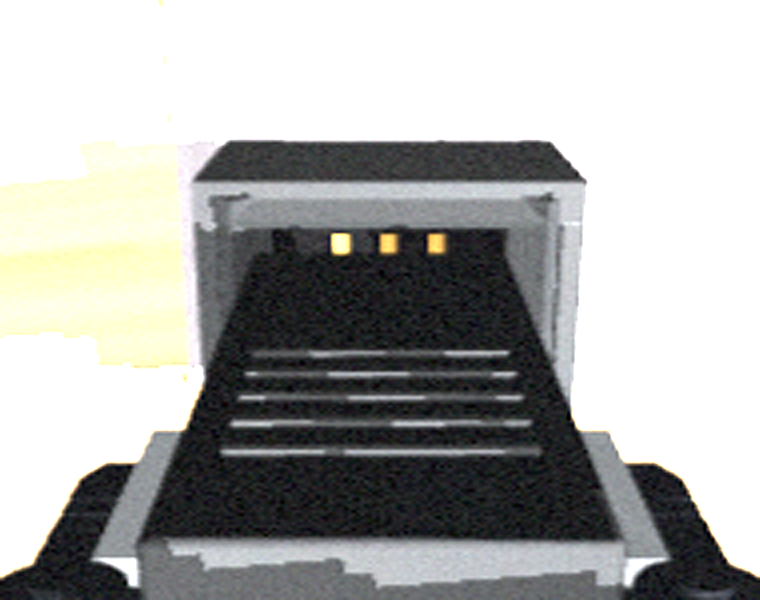

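Request:
{"name": "apply_moves", "arguments": {"dp": [[0.011,0.005,0],[0,0,0.02],[0,0,0.02],[0,0,0.02],[0,0,0.02]], "twist": [[-0.001,0.001,0],[0,0,0],[0,0,0],[0,0,0],[0,0,0]], "jaw": [255,255,255,255,255]}}

```text
clock: 9.75
tcp_pos: [0.509, 0.2021, 0.2993]
orientation: [-2.053, 2.369, -0.01]
contact_force: [-0.3, 0.3, -4.0]
grip_width: 0.0395
```

Run:
```python
from h import *
from bench import r
o,f=wrist(r,"w10")
goto(o,[-.8,2.7,237.4],np.radians(-8.2),[508.0,203.3,60])
cv2.imwrite("pics/w10c.png",cv2.convertScaleAbs(cv2.resize(f["color"][170:290,240:400,::-1],None,fx=5,fy=5,interpolation=cv2.INTER_CUBIC),alpha=3))
```

```text
TCP [509.  202.1 299.3] goal [508.9 202.4 297.4] dp mm [-0.3  0.2  1.9] unit [-0.002  0.002  0.016] twist deg [-0.12  0.03  0.04] unit [-0.001   0.0003  0.0003] F [-0.3  0.3 -4. ] M [-0.05  0.02  0.05] w 39.5 t 9.75
```

View pics/w10c.png

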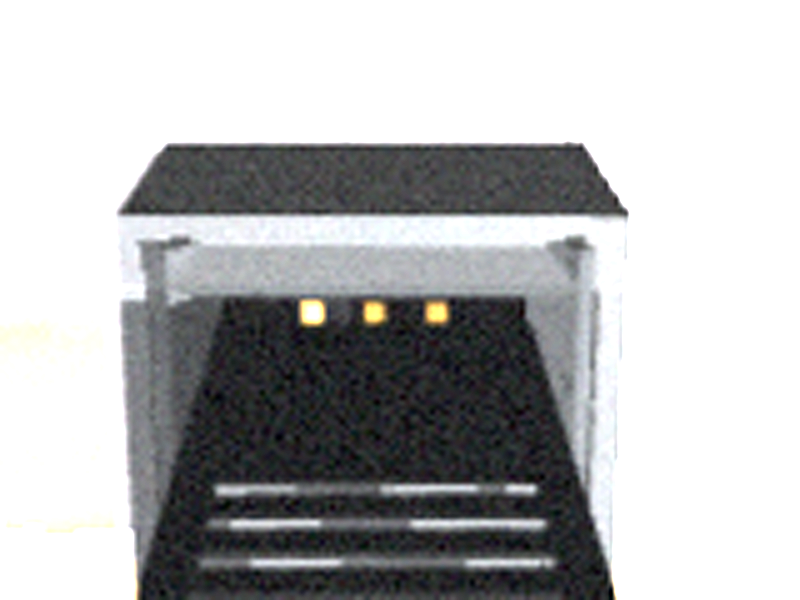

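The crop shows the rim (mid column 373), the contacts (374) and the pack (376) lined up within about 0.4 mm. I ease in.

Request:
{"name": "apply_moves", "arguments": {"dp": [[-0.002,0.001,0.015],[0,0,0.015],[0,0,0.015]], "twist": [[-0.001,0,0],[0,0,0],[0,0,0]], "jaw": [255,255,255]}}

```text
clock: 10.1
tcp_pos: [0.5089, 0.2024, 0.293]
orientation: [-2.055, 2.37, -0.007]
contact_force: [-0.1, 0.7, -3.8]
grip_width: 0.0396
```

```bash
cat > g.py <<'E'
from h import *
from bench import r
goto(r.get_obs(),[-.8,2.7,237.4],np.radians(-8.2),[508.0,203.3,12])
E
python3 g.py
```

```text
TCP [508.9 202.4 293. ] goal [508.9 202.4 249.4] dp mm [ 0.   0.3 43.6] unit [0.    0.003 0.364] twist deg [0.03 0.02 0.05] unit [0.0003 0.0002 0.0004] F [-0.1  0.7 -3.8] M [ 0.04  0.05 -0.  ] w 39.6 t 10.1
```

Request:
{"name": "apply_moves", "arguments": {"dp": [[0,0,0.015],[0,0,0.015],[0,0,0.015]], "twist": [[0,0,0],[0,0,0],[0,0,0]], "jaw": [255,255,255]}}

```text
clock: 10.4
tcp_pos: [0.509, 0.2024, 0.2872]
orientation: [-2.055, 2.37, -0.007]
contact_force: [-0.7, 0.0, -3.6]
grip_width: 0.0393
```

```bash
python3 g.py
```

```text
TCP [509.  202.4 287.2] goal [508.9 202.4 249.4] dp mm [ 0.1  0.4 37.8] unit [0.    0.003 0.315] twist deg [0.03 0.02 0.05] unit [0.0002 0.0002 0.0004] F [-0.7  0.  -3.6] M [-0.01  0.01 -0.02] w 39.3 t 10.4
```

Request:
{"name": "apply_moves", "arguments": {"dp": [[0,0.001,0.02],[0,0,0.02],[0,0,0.02],[0,0,0.02]], "twist": [[0,0,0],[0,0,0],[0,0,0],[0,0,0]], "jaw": [255,255,255,255]}}

```text
clock: 10.8
tcp_pos: [0.509, 0.2024, 0.2768]
orientation: [-2.055, 2.37, -0.008]
contact_force: [-0.0, 0.7, -3.3]
grip_width: 0.0397
```

```bash
python3 g.py
```

```text
TCP [509.  202.4 276.8] goal [508.9 202.4 249.4] dp mm [ 0.1  0.3 27.4] unit [0.001 0.002 0.228] twist deg [0.02 0.03 0.04] unit [0.0002 0.0002 0.0004] F [-0.   0.7 -3.3] M [0.03 0.03 0.  ] w 39.7 t 10.8
```

Request:
{"name": "apply_moves", "arguments": {"dp": [[0,0.001,0.02],[0,0,0.02],[0,0,0.02],[0,0,0.02],[0,0,0.015]], "twist": [[0,0,0],[0,0,0],[0,0,0],[0,0,0],[0,0,0]], "jaw": [255,255,255,255,255]}}

```text
clock: 11.3
tcp_pos: [0.5089, 0.2024, 0.2642]
orientation: [-2.055, 2.37, -0.007]
contact_force: [-0.8, 0.3, -3.6]
grip_width: 0.0397
```

```bash
python3 g.py
```

```text
TCP [508.9 202.4 264.2] goal [508.9 202.4 249.4] dp mm [ 0.1  0.1 14.8] unit [0.001 0.001 0.123] twist deg [0.03 0.02 0.05] unit [0.0003 0.0002 0.0004] F [-0.8  0.3 -3.6] M [-0.01 -0.01  0.  ] w 39.7 t 11.3
```

Request:
{"name": "apply_moves", "arguments": {"dp": [[0,0,0.012],[0,0,0.012],[0,0,0.012],[0,0,0.012],[0,0,0.012],[0,0,0.012]], "twist": [[0,0,0],[0,0,0],[0,0,0],[0,0,0],[0,0,0],[0,0,0]], "jaw": [255,255,255,255,255,255]}}

```text
clock: 11.9
tcp_pos: [0.5091, 0.2025, 0.2549]
orientation: [-2.055, 2.37, -0.008]
contact_force: [0.4, 0.4, -2.9]
grip_width: 0.0393
```

```bash
python3 g.py
```

```text
TCP [509.1 202.5 254.9] goal [508.9 202.4 249.4] dp mm [0.2 0.3 5.5] unit [0.001 0.002 0.046] twist deg [0.02 0.03 0.05] unit [0.0001 0.0003 0.0004] F [ 0.4  0.4 -2.9] M [ 0.03 -0.   -0.01] w 39.3 t 11.9
```

Underside about 18 mm up. I now feel for the floor in steps of 0.6 mm or less per row.

Request:
{"name": "apply_moves", "arguments": {"dp": [[0,0,0.006],[0,0,0.006],[0,0,0.005],[0,0,0.005]], "twist": [[0,0,0],[0,0,0],[0,0,0],[0,0,0]], "jaw": [255,255,255,255]}}

```text
clock: 12.3
tcp_pos: [0.5091, 0.2025, 0.2519]
orientation: [-2.055, 2.37, -0.008]
contact_force: [-0.9, 0.3, -2.9]
grip_width: 0.0396
```

Request:
{"name": "apply_moves", "arguments": {"dp": [[0,0,0.005],[0,0,0.005]], "twist": [[0,0,0],[0,0,0]], "jaw": [255,255]}}

```text
clock: 12.5
tcp_pos: [0.5091, 0.2025, 0.2507]
orientation: [-2.055, 2.37, -0.008]
contact_force: [0.9, 0.5, -3.1]
grip_width: 0.0394
```

Request:
{"name": "apply_moves", "arguments": {"dp": [[0,0,0.005],[0,0,0.005]], "twist": [[0,0,0],[0,0,0]], "jaw": [255,255]}}

```text
clock: 12.7
tcp_pos: [0.5092, 0.2025, 0.2494]
orientation: [-2.055, 2.37, -0.008]
contact_force: [0.2, 0.1, -2.7]
grip_width: 0.0393
```

Request:
{"name": "apply_moves", "arguments": {"dp": [[0,0,0.005],[0,0,0.005]], "twist": [[0,0,0],[0,0,0]], "jaw": [255,255]}}

```text
clock: 12.9
tcp_pos: [0.5093, 0.2026, 0.2487]
orientation: [-2.054, 2.37, -0.008]
contact_force: [-2.9, -1.6, 8.2]
grip_width: 0.0395
```

Request:
{"name": "apply_moves", "arguments": {"dp": [[0,0,0.005],[0,0,0.005]], "twist": [[0,0,0],[0,0,0]], "jaw": [255,255]}}

```text
clock: 13.1
tcp_pos: [0.5093, 0.2027, 0.2487]
orientation: [-2.055, 2.37, -0.009]
contact_force: [-2.3, -1.6, 5.1]
grip_width: 0.0397
```

Contact is at TCP z 0.2487, so the underside sits at 12 mm. That matches the floor seen in the depth map (12 mm). I press slightly harder to confirm it is rigid.

Request:
{"name": "apply_moves", "arguments": {"dp": [[0,0,0.008],[0,0,0.008]], "twist": [[0,0,0],[0,0,0]], "jaw": [255,255]}}

```text
clock: 13.3
tcp_pos: [0.5093, 0.2029, 0.2487]
orientation: [-2.055, 2.37, -0.01]
contact_force: [-4.5, -2.5, 10.4]
grip_width: 0.0393
```

```bash
python3 g.py
python3 - <<'E'
from h import *
from bench import r
o,f=wrist(r,"w11");X=pts(f)
m=(abs(X[...,2]-.058)<.006)&(abs(X[...,0]-.506)<.06)&(abs(X[...,1]-.2)<.06); print("rim",np.median(X[m][:,2]))
Q=tpts(f);m=(abs(Q[...,2]-122.4)<3)&(abs(Q[...,0])<15)&(abs(Q[...,1])<10);print("top",np.median(X[m][:,2]))
E
```

```text
TCP [509.3 202.9 248.7] goal [508.9 202.4 249.4] dp mm [ 0.6  0.3 -0.8] unit [ 0.005  0.003 -0.006] twist deg [-0.03 -0.04  0.04] unit [-0.0003 -0.0003  0.0003] F [-4.5 -2.5 10.4] M [-0.61  1.1   0.03] w 39.3 t 13.3
rim 0.05738140202319665
top 0.12634785679182442
```

View pics/w11.png

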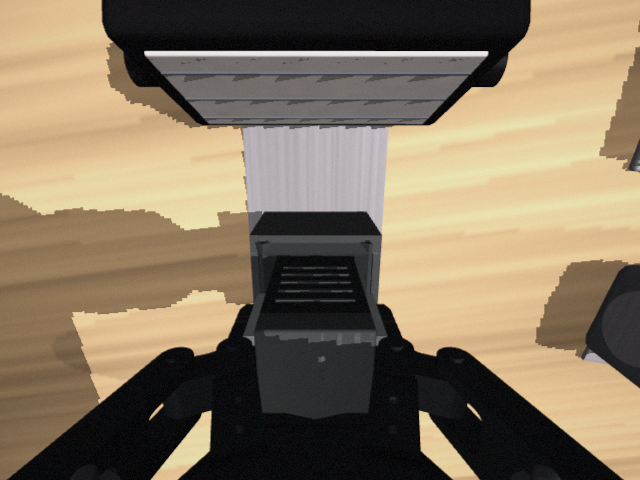

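The view shows the pack standing in the well between the walls (rim at rows 235–300). Its top is 69 mm above the rim, so the floor is about 45 mm below the mouth and rigid. I let go.

Request:
{"name": "apply_moves", "arguments": {"dp": [[0,0,0],[0,0,0],[0,0,0],[0,0,0],[0,0,0],[0,0,0]], "twist": [[0,0,0],[0,0,0],[0,0,0],[0,0,0],[0,0,0],[0,0,0]], "jaw": [110,90,60,30,10,0]}}

```text
clock: 13.95
tcp_pos: [0.5102, 0.2034, 0.2492]
orientation: [-2.052, 2.368, -0.011]
contact_force: [-0.3, -1.3, 0.7]
grip_width: 0.0852
```

```bash
python3 g.py
python3 - <<'E'
from h import *
from bench import r
o,f=wrist(r,"w12");X=pts(f)
m=(abs(X[...,2]-.058)<.006)&(abs(X[...,0]-.506)<.06)&(abs(X[...,1]-.2)<.06); print("rim",np.median(X[m][:,2]))
m=(abs(X[...,2]-.126)<.006)&(abs(X[...,0]-.506)<.02)&(abs(X[...,1]-.2)<.015);print("top",np.median(X[m][:,2]))
E
```

```text
TCP [510.2 203.4 249.2] goal [508.9 202.4 249.4] dp mm [ 1.2  1.2 -0.2] unit [ 0.01   0.01  -0.002] twist deg [-0.19  0.09  0.04] unit [-0.0016  0.0008  0.0003] F [-0.3 -1.3  0.7] M [0.   0.01 0.  ] w 85.2 t 13.95
rim 0.05732064758429027
top 0.12635377726075
```

View pics/w12.png

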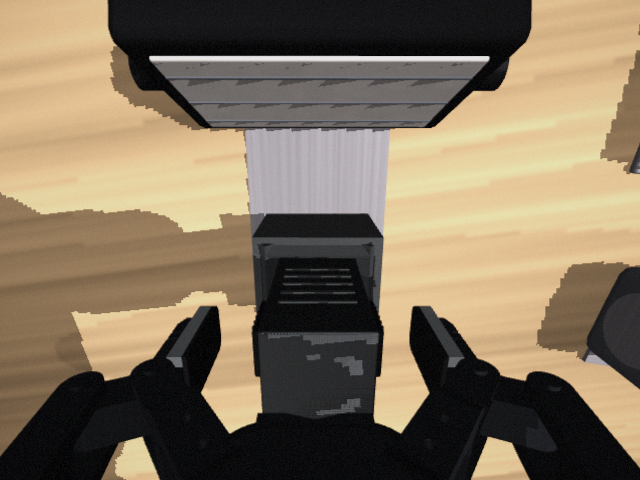

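Run:
```python
from h import *
for n in("w3","w12"):
    f=pickle.load(open(n+".pkl","rb"));Q=tpts(f)
    for lo,hi in((128,134),(140,150),(150,158)):
        m=(abs(Q[...,0])<32)&(Q[...,2]>lo)&(Q[...,2]<hi)&(abs(Q[...,1])<40); m[:,:225]=0;m[:,405:]=0
        q=Q[m][:,0]; print(n,lo,hi,np.percentile(q,[.3,99.7]).round(1),m.sum())
```

```text
w3 128 134 [-20.3  19. ] 1020
w3 140 150 [-27.1  25.7] 1560
w3 150 158 [-27.1  25.9] 892
w12 128 134 [-19.6  19.6] 1037
w12 140 150 [-26.   26.1] 1843
w12 150 158 [-26.5  26.7] 935
```

Over both buttons it is about 52 mm, the same as when clipped in the charger, so both clips sprang out fully. I retreat.

Request:
{"name": "apply_moves", "arguments": {"dp": [[0.008,0,-0.04],[0,0,-0.08],[0,0,-0.15],[0,0,-0.2],[0,0,-0.25],[0,0,-0.25],[0,0,-0.25],[0,0,-0.1],[0,0,0]], "twist": [[0,0,0],[0,0,0],[0,0,0],[0,0,0],[0,0,0],[0,0,0],[0,0,0],[0,0,0],[0,0,0]], "jaw": [0,0,0,0,0,0,0,0,0]}}

```text
clock: 14.9
tcp_pos: [0.5075, 0.2021, 0.4185]
orientation: [-2.052, 2.366, -0.011]
contact_force: [-0.3, 0.5, -0.4]
grip_width: 0.0856
```

Run:
```python
from h import *
from bench import r
r.grab_frame("wrist");o,f=wrist(r,"w13");togo(o,[.508,.2,.4],0);X=pts(f)
m=(abs(X[...,2]-.126)<.006)&(abs(X[...,0]-.506)<.02)&(abs(X[...,1]-.2)<.015);print("top",np.median(X[m][:,2]))
m=(abs(X[...,2]-.058)<.006)&(abs(X[...,0]-.506)<.05)&(abs(X[...,1]-.2)<.05); print("rim",np.median(X[m][:,2]))
s=r.grab_frame("scene");cv2.imwrite("pics/s13.png",s["color"][:,:,::-1])
```

```text
pos [0.5074 0.2021 0.4176] dp mm [ 2.  -0.7 17.6] unit [ 0.017 -0.006  0.147] twist deg [-0.63  0.08 -8.13] unit [-0.0053  0.0007 -0.0678] F [ 0.  -0.8  0. ] w 85.5 t 14.95
top 0.12632738876479102
rim 0.05708975726663676
```

View pics/w13.png

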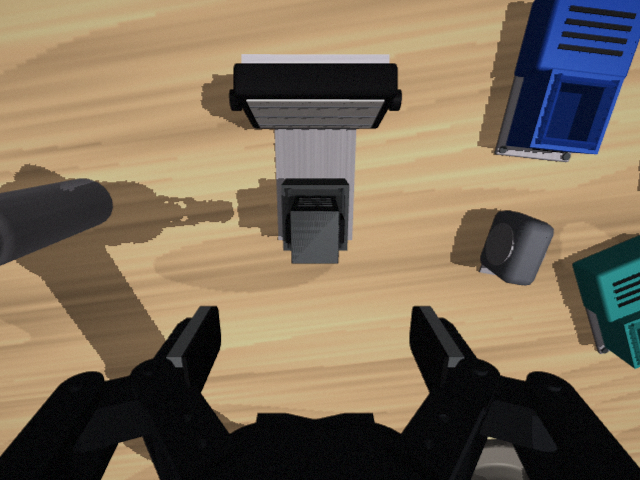

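View pics/s13.png

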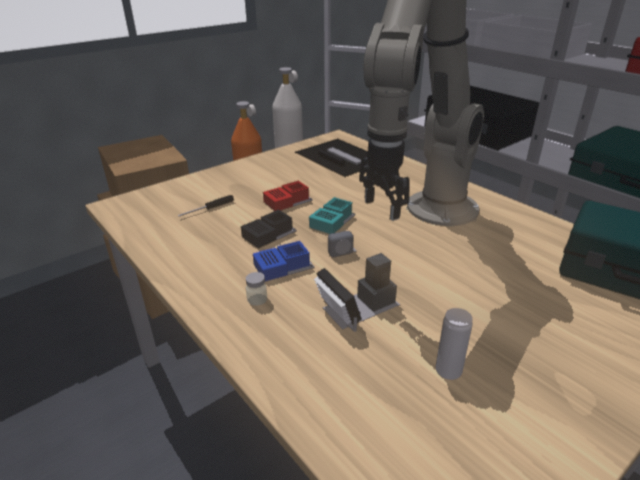

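The pack stands upright in the lamp well (wrist view (315,230), scene view (377,280)). The charger is empty and the bystanders look unmoved. I hand in.

```bash
python3 -c "
from bench import r
print(r.hand_in())"
```

```text
the job is handed in; nothing more can be done
None
```

The battery pack is seated in the work lamp's well with both clips sprung out. I handed the job in at about 15 s of the 61 s limit; the hand-in gives no verdict.

- **Removal:** I squeezed both buttons fully in (about 40 mm over both, against 41 mm nominal) and drew the pack straight up. The sensor showed only its weight, about 3.7 N.
- **Insertion:** I lowered the pack in small steps and felt the rigid floor about 45 mm below the mouth. The force reading peaked at 10.4 N upward, about 14 N on the floor with the pack's weight added.
- **After release:** It measured about 52 mm over both buttons, the same as when clipped in the charger. The pack's top stayed 69 mm above the rim after release and after the arm retreated.
- **Around it:** The charger is empty, and in the last pictures the tape measure, jar, can, screwdriver and the coloured chargers look unmoved. The arm is touching nothing.

**Disagreements:**
- The top and wrist cameras differed by about 2 mm on positions. I settled that by lining the pack up with the well in close wrist views.
- The wrist camera also read the lamp rim about 2 mm low, so I judged the seating by the felt floor and relative heights.

I did not tug the pack to test the lock.

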